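Fit the stirrer's knob to the right D-shaft and hold it pressed to run

TASK

The two-place paint stirrer has only one control knob left, lying on the table. Fit it on the bare spindle in front of the place where the closed pot of paint stands (not the empty cup's), turning it so that its D bore matches the flat and pushing it fully home, then press the spindle all the way in with it and finish while holding it pressed in like that, without letting go, so the stirrer keeps running. Do not press the other spindle, and leave the pot, the cup and the other things on the table where they are.

Things in the scene. Friction and masses are not known exactly. Their poses are not given: they have to be found in the camera images.
- knob: loose black bar knob standing on its underside on the table, right of the stirrer: a bar 52 long, 24 wide, 34 mm high, 60 g; upright flat parallel sides from x = -18 to +12 mm; tapered nose with pale index line at one end. Origin: centre of the bore's mouth, on the underside; z up; x along the bar to the nose, whose end is at x = +31 mm (blunt tail at -21 mm)
- bore_end (a point): centre of the inner end of the knob's blind D bore, 13 mm straight above the knob's origin, same axes. Bore 13.5 mm diameter, its flat at x = +3.75 mm, on the nose side: 0.75 mm clearance all round on the shaft; 1.5 mm chamfer at the mouth. Matched (within about 8 degrees) the nose points the way the shaft's flat faces. Fully home, this point meets the shaft's tip
- tip_left (a point): tip of the left (+y) control spindle: a bare steel D-shaft, 12 mm diameter with one flat 3 mm from the axis (9 mm across), 1.5 mm chamfer at the tip, standing 24 mm straight up out of the stirrer's front deck. Point: centre of the tip, 99 mm above the table when not pressed; z up the axis; x points square out of the flat
- tip_right (a point): tip of the right (-y) control spindle: a bare steel D-shaft, 12 mm diameter with one flat 3 mm from the axis (9 mm across), 1.5 mm chamfer at the tip, standing 24 mm straight up out of the stirrer's front deck. Point: centre of the tip, 99 mm above the table when not pressed; z up the axis; x points square out of the flat
- spindle_left (a joint): turn of the left spindle (speed setting), rad: 0 when its flat faces the stirrer's rear, growing anticlockwise from above; starts within 0.8 either way, stops at 1.3; stays where it is, held by 0.05 N m of friction. It need not be turned
- spindle_right (a joint): turn of the right spindle (speed setting), rad: 0 when its flat faces the stirrer's rear, growing anticlockwise from above; starts within 0.8 either way, stops at 1.3; stays where it is, held by 0.05 N m of friction. It need not be turned
- press_left (a joint): how far the left spindle is pushed in: 0 out, 0.006 m at the stop; it springs back. The spring takes 4 N to start and 9 N at the stop. With the knob home its underside is 11 mm above the deck, 5 mm when pressed right in
- press_right (a joint): how far the right spindle is pushed in: 0 out, 0.006 m at the stop; it springs back. The spring takes 4 N to start and 9 N at the stop. With the knob home its underside is 11 mm above the deck, 5 mm when pressed right in
- stirrer: the two-place stirrer: fixed light-grey box 300 deep (x), 340 wide (y), 75 mm high; origin under its centre on the table, x to its rear. Two steel plates side by side at the rear, a spindle on the flat front deck before each (at x = -100, y = +80 and -80 mm), each with a nut 19 mm wide and 3 mm high round its foot
- plate_left (a point): centre of the top of the left (+y) stirring plate, 124 mm diameter, 81 mm above the table, 155 mm behind the left spindle
- plate_right (a point): centre of the top of the right (-y) stirring plate, 124 mm diameter, 81 mm above the table, 155 mm behind the right spindle
- pot: the closed pot of paint: white plastic, 80 mm across its snap lid, 68 mm high, 300 g; stands on one of the two plates. Origin: centre of the underside, z up
- empty_cup: the empty cup: white plastic, open, 76 mm across the rim, 70 mm high, 60 g; stands on the other plate. Origin: centre of the underside, z up
- cup_stack: bystander: stack of nested green mixing cups, 74 mm wide, 130 mm high, to the right of the stirrer; origin under its centre
- small_cup: bystander: small orange mixing cup, 56 mm wide, 45 mm high, nearer the robot; origin under its centre
- brown_cup: bystander: small brown mixing cup, 60 mm wide, 51 mm high, in front of the stirrer; origin under its centre
- paint_bottle: bystander: blue paint bottle with black cap, 48 mm wide, 130 mm high, far right; origin under its centre
- stir_stick: bystander: wooden stir stick 150 x 18 x 4 mm, flat on the table in front of the stirrer; origin under its centre, x along it
- palette_knife: bystander: palette knife 200 mm long lying at the right; x along it
- pot_lid: bystander: loose white pot lid, 76 mm wide, 9 mm high, left of the stirrer; origin under its centre

How it is judged:
By the outcome, as a careful person would: the job done as asked, in the order asked, and still so for the second after the job is handed in, while the arm keeps its last pose, push and grip.
It also fails if it takes over 35 s, if anything falls off the work surface, if the arm or the gripper's body presses on something with over 40 N, if the wrist force passes 120 N, or if a joint passes its speed limit or range.

ROBOT

A 7-joint arm with a two-finger parallel gripper is mounted at the origin on the work surface. World frame = base frame: x ahead of the robot, y to its left, z up, the work surface at z = 0. Lengths are in m, angles in rad, forces in N, time in s.
With the tool pointing down it reaches from about 0.425 to 0.875 m from the base axis. Payload 9.9 kg.
Tool frame: the origin (TCP) lies at the centre of the arm's flange, where the gripper is bolted on; the fingertips stand 173 mm ahead of it and the grasp point (between the pads) lies 155 mm ahead of it; z points along the fingers, y is the direction in which the jaws open and shut (so a half turn about z gives the same grasp; the last joint's range is limited). The gripper opens to 85 mm and grips with 20 to 120 N. Pads are 22 mm wide; open, the fingers measure 114 mm over their backs; the gripper's body (76 mm by 85 mm) begins 54 mm behind the grasp point. The pads swing forward as they close: fully open they stand 13 mm farther back than shut.
Start: joints at [1.09, 0.576, 0.025, 1.437, -0.015, 1.129, -0.057], TCP at [0.261, -0.623, 0.405] pointing down, gripper open.
Joint ranges: [-2.76, 2.76], [-0.34, 2.15], [-1.52, 1.57], [0.19, 2.46], [-1.09, 4.23], [0.17, 1.99], [-2.82, 2.82]. Speed limits (rad/s): [2.22, 2.22, 3.01, 3.01, 3.14, 3.14, 3.14].

INTERFACE

Orientations are given as a 3x3 rotation matrix whose columns are the frame's x, y, z axes.
In Python, from plant import bot gives the robot as it stands.
- The arm moves only by the tool step_arm, never from a script. Its argument "plan" is a list that holds one entry, the list of rows, each a list of 5 numbers: the shift along the world's x, y, z in m, then the turn about the world's z in rad, then the finger opening in m, from 0 to 0.0854. A call has 1 to 12 rows; each row is the pose to reach, as a shift and turn from the pose measured when the call began; what a row does not reach only later rows make up. A row lasts 1/12 s, in which the tool goes at most 41.7 mm and 7.16 degrees, less where a joint would pass 70% of its speed; a pose out of reach is approached as far as the arm can. A call with a gripper value outside its range is refused whole. The fingers move at their own pace and stop on an object; "newtons" is the grip in N (left out, the last holds). Time passes only in rows, so rows that repeat a pose let the fingers close. It gives the time, the measured TCP pose, the force and the opening at its end, in the units of the state.
- bot.get_obs(): the state, without advancing time (a new reading comes with each control period).
- bot.capture(name): name is "scene" or "top" or "wrist"; returns a dict with "img" (384x512x3 uint8, red, green, blue), "depth" (384x512 float32, m along the optical axis (not along the pixel's ray), 0 where there is no reading), "fx", "fy", "cx", "cy" (pixels), "rvec" (rotation vector, rad) and "tvec" (3), from world to camera coordinates, as OpenCV has them. Camera axes: x right, y down, z forward; pixel columns grow to the right and rows downward; lengths in m; the calibration is good to about 2 mm. A picture is of the moment at which its call begins.
- bot.finish_job(): hands the job in, once; it reports no verdict.
The state is a dict: "time": time; "qpos": joint angles; "qvel": joint speeds; "effort": joint torques, N m; "position": TCP position; "eef_rot": TCP orientation; "ft_force": force on the tool from outside, world axes, zero at the start; "moment": the same for the moment, N m; "gripper_width": opening from 0.0 (shut) to 1.0 (fully open).
Only numpy, scipy, OpenCV 4.12 (cv2) and the standard library are available. Lean on these libraries where they do the work, as an engineer would, in place of code of your own. Each camera call takes 0.05 s, during which the arm holds its last target.

## Working session

There is one attempt and no reset: what is moved stays moved. The work goes in short steps, Python scripts to look and compute and a tool call to move; the robot and the scene stay as the last step left them, time stands still between calls to the robot, and variables do not carry over. Pictures are saved under pics/ and viewed, and the job is handed in when it is done.

Besides the shell and the picture viewer there is one more tool, called after "Request:" in YAML: its name, and indented under it one key for each argument. step_arm: Moves the arm, as the interface text tells. Its arguments: {"type":"object","properties":{"plan":{"type":"array","items":{"type":"array","items":{"type":"array","items":{"type":"number"}}}},"newtons":{"type":"number"}},"required":["plan"]}

```bash
ls; mkdir -p pics; cat > h.py <<'E'
import numpy as np, cv2
from plant import bot
def cap(n,save=None):
    c=bot.capture(n)
    if save: cv2.imwrite('pics/'+save+'.png',c['img'][:,:,::-1])
    R=cv2.Rodrigues(np.array(c['rvec'],float))[0]; t=np.array(c['tvec'],float).ravel()
    c['R']=R;c['t']=t;return c
def ray(c,u,v):
    d=c['R'].T@np.array([(u-c['cx'])/c['fx'],(v-c['cy'])/c['fy'],1]); o=-c['R'].T@c['t'];return o,d
def onz(c,u,v,z):
    o,d=ray(c,u,v);return o+d*(z-o[2])/d[2]
def dep(c,u,v):
    o,d=ray(c,u,v);return o+d*c['depth'][int(round(v)),int(round(u))]
def proj(c,p):
    q=c['R']@np.array(p)+c['t'];return np.array([c['fx']*q[0]/q[2]+c['cx'],c['fy']*q[1]/q[2]+c['cy']])
E
python3 - <<'E'
from h import *
for n in ['scene','top','wrist']:
    c=cap(n,n+'0');print(n,c['fx'],c['cx'],c['cy'],-c['R'].T@c['t'],c['R'][2])
o=bot.get_obs();print(o['time'],o['position'],o['eef_rot'],o['gripper_width'],o['ft_force'])
E
```

```text
pics
scene 402.1048331037033 250.70517077072378 190.45753652592117 [ 1.19673402 -0.61203327  0.67681963] [-0.63040032  0.55832391 -0.5393235 ]
top 468.92035318030304 255.7914515886167 198.635413072408 [ 0.35382546 -0.00148513  1.33232386] [ 0.1524671   0.0077355  -0.98827827]
wrist 296.88684986528995 257.4338593692303 192.87906136632387 [ 0.33615332 -0.59046076  0.37272801] [-0.29501465 -0.12194379 -0.94767931]
0.15 [ 0.26082605 -0.6224364   0.40407898] [[ 9.22303613e-01  3.86465753e-01 -5.17443970e-04]
 [ 3.86466096e-01 -9.22302964e-01  1.09540813e-03]
 [-5.39023806e-05 -1.21027342e-03 -9.99999266e-01]] 0.9941348345311679 [-0.1119161   0.10433982  0.04068257]
```

View pics/scene0.png

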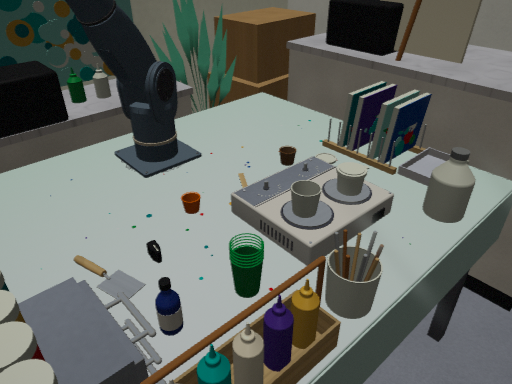

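View pics/top0.png

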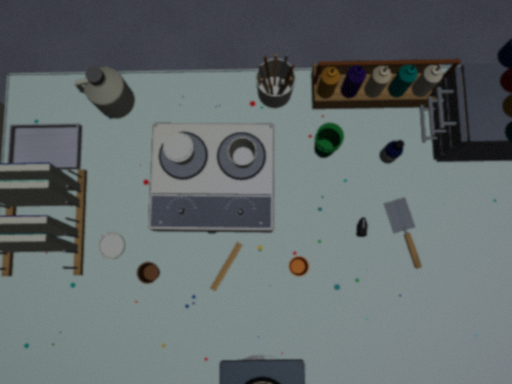

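View pics/wrist0.png

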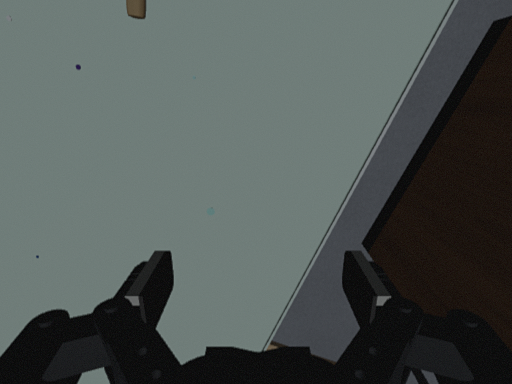

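The closed pot is on the left (+y) plate, at top-view (180,148), and the open cup is at (242,152). The target spindle is therefore the left one, near (181,211). The knob is near (362,227). Next I'll measure them.

```bash
python3 - <<'E'
from h import *
c=cap('top')
im=c['img'][:,:,::-1]
def crop(im,x0,y0,x1,y1,s): return cv2.resize(im[y0:y1,x0:x1],None,fx=s,fy=s,interpolation=cv2.INTER_CUBIC)
a=crop(im,145,185,275,240,6);b=crop(im,340,205,385,250,8)
cv2.imwrite('pics/t_deck.png',np.clip(a.astype(float)*1.8,0,255).astype(np.uint8));cv2.imwrite('pics/t_knob.png',np.clip(b.astype(float)*2,0,255).astype(np.uint8))
g=cv2.cvtColor(im,cv2.COLOR_BGR2GRAY)
m=np.zeros_like(g);m[205:250,340:385]=(g[205:250,340:385]<60)*255
n,l,s,ce=cv2.connectedComponentsWithStats(m);print(s,ce)
k=1+np.argmax(s[1:,4]);ys,xs=np.where(l==k)
P=np.array([onz(c,x,y,.034)[:2] for x,y in zip(xs,ys)]);mu=P.mean(0);w,v=np.linalg.eigh(np.cov(P.T));print('knob',mu,w**.5,v[:,1])
print('nose/top ends',onz(c,362,218,.034),onz(c,362,235,.034))
# stirrer deck corners, table height
for uv in [(151,230),(273,230),(272,124),(152,124)]: print(uv,dep(c,*uv),onz(c,*uv,.075))
for uv in [(181,211),(240,211),(180,148),(242,150)]: print(uv,dep(c,*uv))
s=cap('scene'); cv2.imwrite('pics/s_deck.png',np.clip(crop(s['img'][:,:,::-1],225,140,355,230,6).astype(float)*1.3,0,255))
cv2.imwrite('pics/s_knob.png',np.clip(crop(s['img'][:,:,::-1],130,225,180,275,8).astype(float)*2,0,255))
E
```

```text
[[     0      0    512    384 196470]
 [   357    218     10     18    138]] [[255.42563241 191.47451519]
 [361.37681159 227.7826087 ]]
knob [ 0.4680875 -0.2825454] [0.00722916 0.01275026] [-0.98501769  0.17245332]
nose/top ends [ 0.49526027 -0.28557148  0.034     ] [ 0.44807537 -0.28330652  0.034     ]
(151, 230) [ 0.47368298  0.30980349 -0.00340408] [0.46664762 0.29153158 0.075     ]
(273, 230) [ 0.46849961 -0.03882476 -0.00153357] [ 0.46191988 -0.0366823   0.075     ]
(272, 124) [ 0.75749967 -0.0395919   0.07364803] [ 0.75706608 -0.03955097  0.075     ]
(152, 124) [ 0.78740131  0.31275688 -0.00108459] [0.76266137 0.29482616 0.075     ]
(181, 211) [0.51416108 0.20752708 0.09683745]
(240, 211) [0.51176263 0.05055209 0.09741612]
(180, 148) [0.67304477 0.20337547 0.1473438 ]
(242, 150) [0.6816926  0.04421929 0.08409971][ WARN:0@3.948] global loadsave.cpp:1063 imwrite_ Unsupported depth image for selected encoder is fallbacked to CV_8U.
```

View pics/t_deck.png

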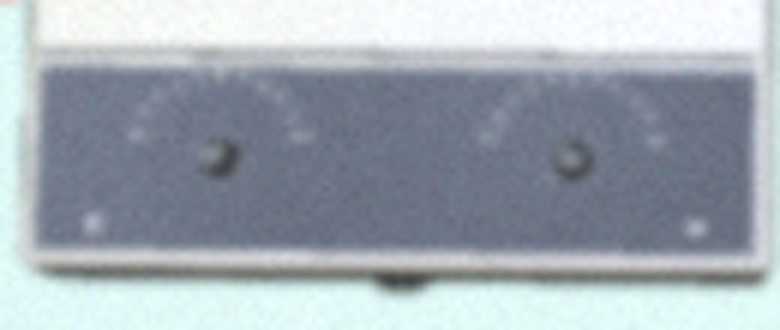

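View pics/t_knob.png

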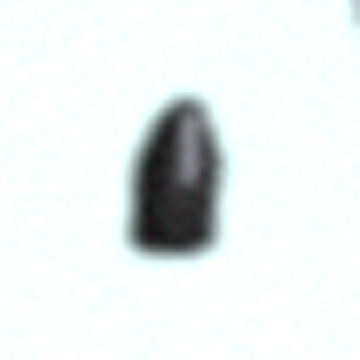

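View pics/s_deck.png

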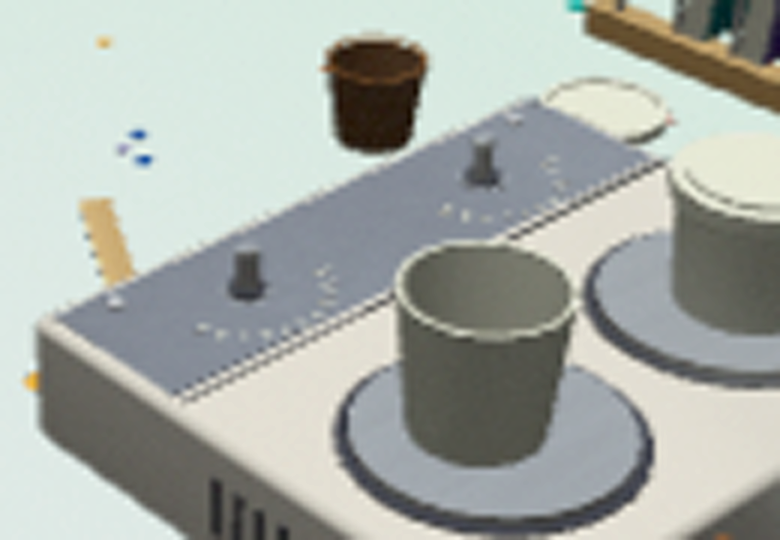

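View pics/s_knob.png

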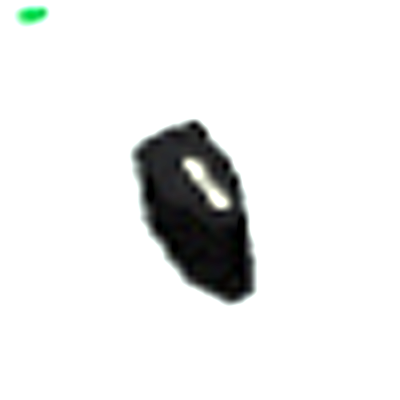

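Request:
step_arm:
  plan:
    - [[0.035,0.057,-0.012,-0.1,0.085],[0.07,0.113,-0.024,-0.2,0.085],[0.104,0.17,-0.035,-0.3,0.085],[0.138,0.227,-0.047,-0.4,0.085],[0.173,0.283,-0.06,-0.5,0.085],[0.2,0.33,-0.07,-0.55,0.085],[0.207,0.34,-0.074,-0.57,0.085],[0.207,0.34,-0.074,-0.57,0.085],[0.207,0.34,-0.074,-0.57,0.085],[0.207,0.34,-0.074,-0.57,0.085],[0.207,0.34,-0.074,-0.57,0.085],[0.207,0.34,-0.074,-0.57,0.085]]

```text
time: 1.25
position: [0.469, -0.2806, 0.3299]
eef_rot: [[0.986, -0.168, -0.0], [-0.168, -0.986, 0.002], [-0.001, -0.001, -1.0]]
ft_force: [-0.1, -0.2, -0.4]
gripper_width: 0.998
```

```bash
python3 - <<'E'
from h import *
c=cap('wrist','wk1')
g=cv2.cvtColor(c['img'],cv2.COLOR_RGB2GRAY);o=bot.get_obs()
print(o['time'],o['position'],np.arctan2(o['eef_rot'][1,0],o['eef_rot'][0,0]),o['qpos'])
print(proj(c,[.468,-.283,.034]))
E
```

```text
1.3 [ 0.46800205 -0.28229291  0.33026275] -0.17183428920192054 [ 0.35942442  0.4721339   0.1431943   1.87983257 -0.09136306  0.79634777
 -1.19148324]
[260.75827167 185.6099528 ]
```

View pics/wk1.png

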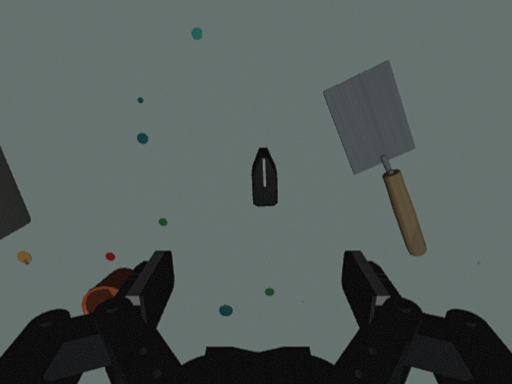

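```bash
python3 - <<'E'
from h import *
c=cap('wrist')
g=cv2.cvtColor(c['img'],cv2.COLOR_RGB2GRAY)
x0,y0,x1,y1=235,135,295,220
cv2.imwrite('pics/wk_crop.png',cv2.resize(np.clip(c['img'][y0:y1,x0:x1,::-1].astype(float)*2.5,0,255).astype(np.uint8),None,fx=7,fy=7,interpolation=cv2.INTER_CUBIC))
sub=g[y0:y1,x0:x1]
m=(sub<65).astype(np.uint8)
for r in range(y0,y1,4):
    xs=np.where(m[r-y0])[0]
    if len(xs): print(r,xs.min()+x0,xs.max()+x0, [round(float(v),4) for v in onz(c,(xs.min()+xs.max())/2+x0,r,.034)[:2]])
# index line
ys,xs=np.where(sub>90); k=[(x+x0,y+y0) for x,y in zip(xs,ys) if 258<x+x0<271 and 154<y+y0<190 and sub[y,x]>90]
P=np.array([onz(c,u,v,.034)[:2] for u,v in k]);print(len(P),P.min(0),P.max(0))
vx,vy,px,py=cv2.fitLine(P.astype(np.float32),cv2.DIST_L2,0,.01,.01).ravel();print(px,py,np.arctan2(vy,vx))
E
```

```text
147 257 264 [0.5027, -0.2908]
151 255 266 [0.4991, -0.2902]
155 254 268 [0.4955, -0.2901]
159 253 270 [0.4918, -0.2899]
163 251 272 [0.4881, -0.2893]
167 250 273 [0.4844, -0.2887]
171 249 274 [0.4807, -0.288]
175 249 274 [0.477, -0.2874]
179 249 274 [0.4732, -0.2868]
183 250 274 [0.4693, -0.2866]
187 250 274 [0.4654, -0.2859]
191 250 274 [0.4615, -0.2853]
195 250 274 [0.4576, -0.2846]
199 251 275 [0.4535, -0.2849]
203 251 273 [0.4497, -0.2833]
60 [ 0.46815791 -0.29808838] [ 0.4942296  -0.28551268]
0.48145464 -0.28864852 -0.25921127
```

View pics/wk_crop.png

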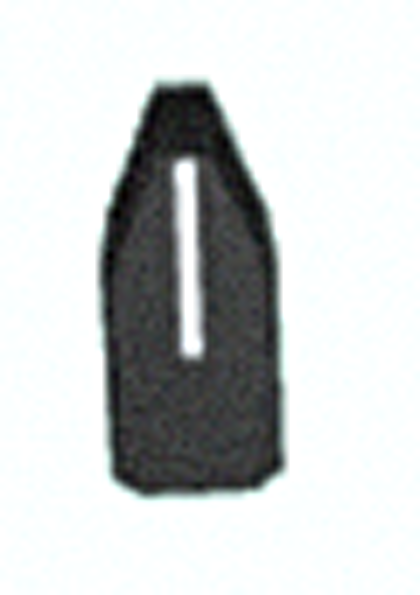

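```bash
python3 - <<'E'
from h import *
c=cap('wrist')
a=onz(c,261.6,157.6,.034);b=onz(c,262.6,185.3,.034);d=a-b;print(a,b,np.arctan2(d[1],d[0]))
t=onz(c,262.8,204.8,.034);print('tail',t,'len line end->tail',np.linalg.norm(t-b))
for z in(0,.01,.02):print('nose',onz(c,261,146.5,z),np.linalg.norm((onz(c,261,146.5,z)-t)[:2]))
l=onz(c,249.5,185,.034);r=onz(c,275,185,.034);print('width',np.linalg.norm(l-r),(l+r)/2)
g=cv2.cvtColor(c['img'],cv2.COLOR_RGB2GRAY).astype(float)
L=[];Rr=[]
for row in range(176,199):
    s=g[row]; bg=s[235:243].mean(); fg=s[252:258].mean();th=(bg+fg)/2
    i=np.where(s[240:262]<th)[0][0]+240; L.append(onz(c,i-(th-s[i])/(s[i-1]-s[i]),row,.034)[:2])
    j=np.where(s[262:290]<th)[0][-1]+262; Rr.append(onz(c,j+(th-s[j])/(s[j+1]-s[j]),row,.034)[:2])
L=np.array(L);Rr=np.array(Rr)
for Q in(L,Rr,(L+Rr)/2):
    p=np.polyfit(Q[:,0],Q[:,1],1);print('ang',np.arctan(p[0]),'y at .4685',np.polyval(p,.4685))
o=bot.get_obs();print(o['position'],np.arctan2(o['eef_rot'][1,0],o['eef_rot'][0,0]))
E
```

```text
[ 0.492458  -0.2914005  0.034    ] [ 0.46639853 -0.28790157  0.034     ] -0.13346862208648974
tail [ 0.44713981 -0.28483017  0.034     ] len line end->tail 0.01950209446271125
nose [ 0.49667066 -0.2919492   0.        ] 0.050039836226874385
nose [ 0.49838351 -0.29213123  0.01      ] 0.0517612004962922
nose [ 0.50009636 -0.29231326  0.02      ] 0.053482637660292515
width 0.02382830520491158 [ 0.46674418 -0.28762824  0.034     ]
ang -0.12507317432967727 y at .4685 -0.27451076945916036
ang -0.13139430150903253 y at .4685 -0.2983245873263681
ang -0.12824598896948308 y at .4685 -0.2864111709524273
[ 0.46715132 -0.28377507  0.33053303] -0.17511009123934507
```

Request:
step_arm:
  plan:
    - [[0.004,0.041,0.01,0.05,0.085],[0.008,0.082,0.01,0.1,0.085],[0.012,0.123,0.01,0.15,0.085],[0.016,0.164,0.01,0.175,0.085],[0.02,0.205,0.01,0.175,0.085],[0.024,0.246,0.01,0.175,0.085],[0.028,0.287,0.01,0.175,0.085],[0.032,0.328,0.01,0.175,0.085],[0.036,0.37,0.01,0.175,0.085],[0.04,0.41,0.0,0.175,0.085],[0.044,0.451,0.0,0.175,0.085],[0.047,0.49,0.0,0.175,0.085]]

```text
time: 2.4
position: [0.5147, 0.2068, 0.3305]
eef_rot: [[1.0, -0.003, 0.0], [-0.003, -1.0, -0.0], [0.0, 0.0, -1.0]]
ft_force: [1.8, -0.2, -0.3]
gripper_width: 0.997
```

Request:
step_arm:
  plan:
    - [[0.0,0.0,0.0,0.0,0.085],[0.0,0.0,0.0,0.0,0.085],[0.0,0.0,0.0,0.0,0.085]]

```text
time: 2.65
position: [0.5151, 0.2052, 0.3305]
eef_rot: [[1.0, -0.005, 0.001], [-0.005, -1.0, -0.001], [0.001, 0.001, -1.0]]
ft_force: [-0.9, -0.8, -0.1]
gripper_width: 0.991
```

```bash
python3 - <<'E'
from h import *
c=cap('wrist','ws1')
o=bot.get_obs()
print(o['time'],o['position'],np.arctan2(o['eef_rot'][1,0],o['eef_rot'][0,0]))
p=proj(c,[.514,.2075,.099]);print(p)
u,v=int(p[0]),int(p[1])
cv2.imwrite('pics/ws_crop.png',cv2.resize(np.clip(c['img'][v-35:v+35,u-40:u+40,::-1].astype(float)*2,0,255).astype(np.uint8),None,fx=8,fy=8,interpolation=cv2.INTER_CUBIC))
E
```

```text
2.7 [0.51516845 0.20458357 0.33064064] -0.00574883382821717
[254.09063421 213.07331256]
```

View pics/ws1.png

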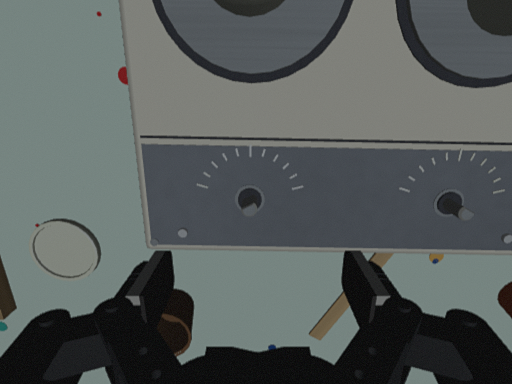

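View pics/ws_crop.png

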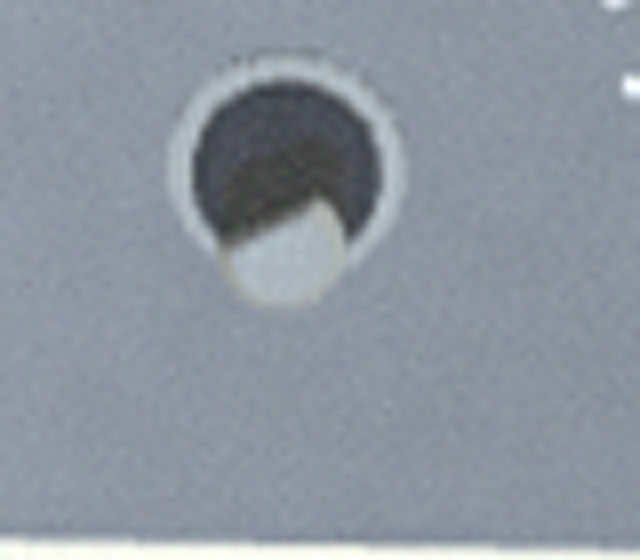

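```bash
cat > spin.py <<'E'
from h import *
from scipy.optimize import least_squares
c=cap('wrist')
print(bot.get_obs()['position'])
p=proj(c,[.514,.2075,.099]);u0,v0=int(p[0])-40,int(p[1])-35
s=8
im=cv2.resize(c['img'][v0:v0+70,u0:u0+80,::-1],None,fx=s,fy=s,interpolation=cv2.INTER_CUBIC)
hsv=im.astype(int)
# show mask of warm shaft edge/tip: brightness vs deck
w=lambda x,y: onz(c,u0+(x+.5)/s-.5,v0+(y+.5)/s-.5,.099)[:2]
a=w(222,246);b=w(322,200);ang=np.arctan2((a-b)[1],(a-b)[0])
n=np.array([-(a-b)[1],(a-b)[0]]);n=n/np.linalg.norm(n);n=n if n[0]>0 else -n
print('chord',np.linalg.norm(a-b),a,b,'normal ang',np.arctan2(n[1],n[0]))
print('mid',(a+b)/2,'centre by chord',(a+b)/2-.003*n)
arc=np.array([w(*q) for q in [(222,250),(228,275),(240,292),(262,305),(285,308),(310,300),(330,284),(343,262),(346,240),(340,215)]])
f=least_squares(lambda q:np.hypot(arc[:,0]-q[0],arc[:,1]-q[1])-q[2],[.514,.207,.006]).x;print('arc fit',f)
f=least_squares(lambda q:np.hypot(arc[:,0]-q[0],arc[:,1]-q[1])-.006,[.514,.207]).x;print('arc fit r6',f)
# nut
nut=np.array([onz(c,u0+x/s,v0+y/s,.078)[:2] for x,y in [(166,170),(288,54),(407,170),(200,80),(375,80)]])
print('nut',least_squares(lambda q:np.hypot(nut[:,0]-q[0],nut[:,1]-q[1])-q[2],[.514,.207,.01]).x)
d=np.array([dep(c,u0+280/s,v0+270/s)]);print('depth tip',d)
E
python3 spin.py
python3 - <<'E'
from h import *
c=cap('top')
# stirrer rim edges: bright points on deck rear/front edges for yaw
t=cap('wrist','ws2')
a=onz(t,148,247,.075);b=onz(t,480,251,.075);print(a,b,np.arctan2(-(a-b)[0],(a-b)[1]))
print('top tip', onz(c,181.2,211.2,.099),onz(c,240.3,211.8,.099))
E
```

```text
[0.51514719 0.2044953  0.33069606]
chord 0.01011362791314863 [0.51776134 0.2168225 ] [0.52215686 0.20771399] normal ang 0.4496091030295055
mid [0.5199591  0.21226824] centre by chord [0.51725724 0.2109644 ]
arc fit [0.51757827 0.21129199 0.00577083]
arc fit r6 [0.51783696 0.21136564]
nut [0.51759483 0.21116212 0.01203527]
depth tip [[0.51456894 0.21133117 0.09784017]]
[0.47336411 0.29776123 0.075     ] [0.46780945 0.0145021  0.075     ] -0.019607287125273373
top tip [0.5133374  0.20662372 0.099     ] [0.50941136 0.04970788 0.099     ]
```

View pics/ws2.png

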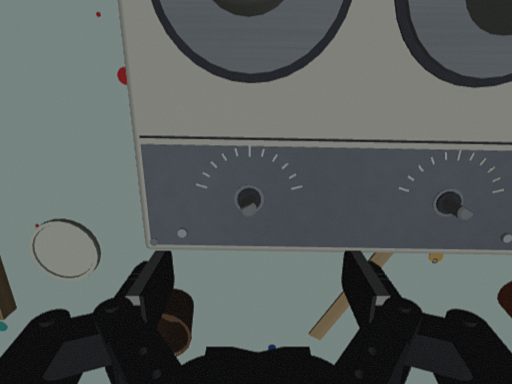

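Wrist view: the left spindle's tip is about (0.5175, 0.211), and its flat faces about +0.45 rad. The knob origin is about (0.468, -0.287) at yaw -0.13. I'll go back and grasp it at knob x = -3 mm.

Request:
step_arm:
  plan:
    - [[-0.004,-0.041,0.0,-0.06,0.07],[-0.008,-0.082,0.0,-0.124,0.07],[-0.012,-0.123,0.0,-0.124,0.07],[-0.016,-0.164,0.0,-0.124,0.07],[-0.02,-0.205,0.0,-0.124,0.07],[-0.025,-0.246,0.0,-0.124,0.07],[-0.03,-0.287,0.0,-0.124,0.07],[-0.034,-0.328,0.0,-0.124,0.07],[-0.038,-0.369,-0.01,-0.124,0.07],[-0.043,-0.41,-0.03,-0.124,0.07],[-0.047,-0.45,-0.05,-0.124,0.07],[-0.05,-0.491,-0.06,-0.124,0.07]]

```text
time: 3.85
position: [0.4641, -0.2799, 0.2719]
eef_rot: [[0.991, -0.13, -0.0], [-0.13, -0.991, -0.0], [-0.0, 0.0, -1.0]]
ft_force: [0.4, 0.2, -0.1]
gripper_width: 0.822
```

Request:
step_arm:
  plan:
    - [[0.0,0.0,0.0,0.0,0.07],[0.0,0.0,0.0,0.0,0.07],[0.0,0.0,0.0,0.0,0.07],[0.0,0.0,0.0,0.0,0.07]]

```text
time: 4.18
position: [0.4643, -0.279, 0.2724]
eef_rot: [[0.992, -0.13, 0.0], [-0.13, -0.992, 0.0], [0.0, -0.0, -1.0]]
ft_force: [-0.2, 0.7, -0.9]
gripper_width: 0.82
```

```bash
python3 - <<'E'
from h import *
c=cap('wrist','wk3')
o=bot.get_obs()
print(o['time'],o['position'],np.arctan2(o['eef_rot'][1,0],o['eef_rot'][0,0]))
E
```

```text
4.2333 [ 0.46452076 -0.27865014  0.27250652] -0.12904536387416293
```

View pics/wk3.png

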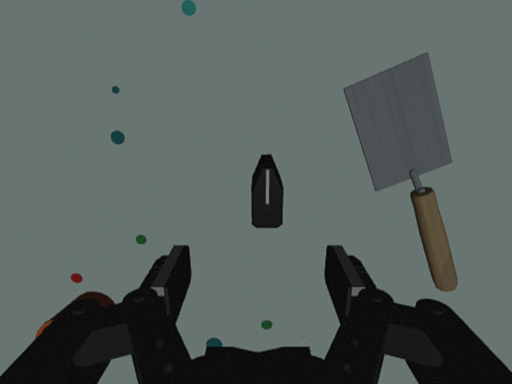

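```bash
cat > knob.py <<'E'
from h import *
def measure(c,x0,x1,y0,y1,ztop,rows):
    g=cv2.cvtColor(c['img'],cv2.COLOR_RGB2GRAY).astype(float)
    M=[];W=[]
    for r in rows:
        s=g[r];th=(np.median(s[x0:x0+6])+s[(x0+x1)//2-9:(x0+x1)//2-4].mean())/2
        i=np.where(s[x0:x1]<th)[0];a=i[0]+x0;b=i[-1]+x0
        a=a-(th-s[a])/(s[a-1]-s[a]);b=b+(th-s[b])/(s[b+1]-s[b])
        A=onz(c,a,r,ztop)[:2];B=onz(c,b,r,ztop)[:2];M.append((A+B)/2);W.append(np.linalg.norm(A-B))
    M=np.array(M);p=np.polyfit(M[:,0],M[:,1],1);return p,np.median(W)
E
python3 - <<'E'
from knob import *
c=cap('wrist')
p,w=measure(c,240,295,140,235,.034,range(190,220))
t=onz(c,267,227.5,.034);a=np.arctan(p[0]);o=t[:2]+.021*np.array([np.cos(a),np.sin(a)])
print('ang',a,'w',w,'tail',t,'origin',o[0],np.polyval(p,o[0]))
g=o-.003*np.array([np.cos(a),np.sin(a)]);print('grasp',g[0],np.polyval(p,g[0]));o=bot.get_obs();print(o['position'])
cv2.imwrite('pics/wk4.png',cv2.resize(np.clip(c['img'][140:240,235:300,::-1].astype(float)*2.5,0,255).astype(np.uint8),None,fx=6,fy=6))
E
```

```text
ang -0.12725503612293476 w 0.023479613081337277 tail [ 0.44775035 -0.28371022  0.034     ] origin 0.46858054368720575 -0.2863689732029023
grasp 0.4656048016911493 -0.28598823763468467
[ 0.46461831 -0.27856571  0.2725176 ]
```

View pics/wk4.png

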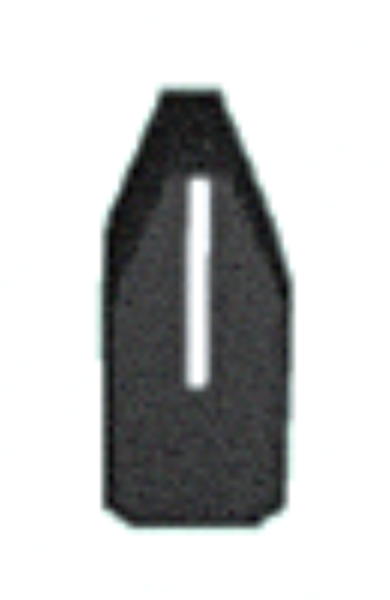

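Request:
step_arm:
  plan:
    - [[0.001,-0.0075,-0.01,0.002,0.07],[0.001,-0.0075,-0.035,0.002,0.07],[0.001,-0.0075,-0.06,0.002,0.07],[0.001,-0.0075,-0.08,0.002,0.07],[0.001,-0.0075,-0.09,0.002,0.07],[0.001,-0.0075,-0.0945,0.002,0.07],[0.001,-0.0075,-0.0945,0.002,0.07],[0.001,-0.0075,-0.0945,0.002,0.07]]

```text
time: 4.95
position: [0.466, -0.2862, 0.1785]
eef_rot: [[0.992, -0.126, 0.001], [-0.126, -0.992, -0.0], [0.001, 0.0, -1.0]]
ft_force: [-0.5, 0.1, 0.4]
gripper_width: 0.819
```

```bash
python3 - <<'E'
from h import *
c=cap('wrist','wk5')
o=bot.get_obs()
print(o['time'],o['position'],np.arctan2(o['eef_rot'][1,0],o['eef_rot'][0,0]))
E
```

```text
5.0 [ 0.4660524  -0.28628306  0.17891102] -0.12656289820320393
```

View pics/wk5.png

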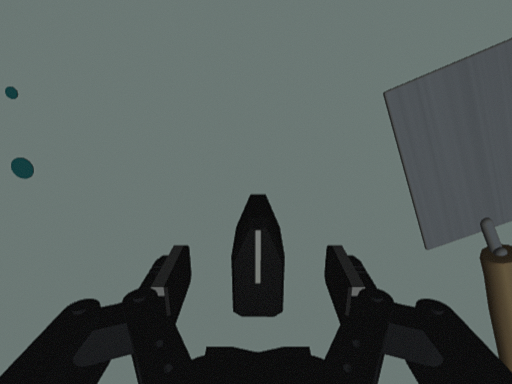

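Centred: the knob spans x 233–284 and the fingers are symmetric about 258. Closing now.

Request:
step_arm:
  plan:
    - [[0.0,0.0,0.0,0.0,0.02],[0.0,0.0,0.0,0.0,0.015],[0.0,0.0,0.0,0.0,0.01],[0.0,0.0,0.0,0.0,0.01],[0.0,0.0,0.0,0.0,0.01],[0.0,0.0,0.0,0.0,0.01],[0.0,0.0,0.0,0.0,0.01],[0.0,0.0,0.0,0.0,0.01]]
  newtons: 60

```text
time: 5.67
position: [0.4662, -0.2863, 0.1796]
eef_rot: [[0.992, -0.126, 0.003], [-0.126, -0.992, -0.001], [0.003, 0.001, -1.0]]
ft_force: [-0.6, 1.4, 6.1]
gripper_width: 0.269
```

Request:
step_arm:
  plan:
    - [[0.0,0.0,0.02,0.0,0.01],[0.0,0.0,0.06,0.0,0.01],[0.0,0.0,0.1,0.0,0.01],[0.0,0.0,0.12,0.0,0.01],[0.0,0.0,0.12,0.0,0.01]]

```text
time: 6.08
position: [0.4671, -0.2871, 0.3044]
eef_rot: [[0.992, -0.127, 0.01], [-0.127, -0.992, -0.005], [0.01, 0.004, -1.0]]
ft_force: [1.2, -1.0, -0.7]
gripper_width: 0.273
```

```bash
python3 - <<'E'
from h import *
c=cap('wrist','wk6')
o=bot.get_obs()
print(o['time'],o['position'],np.arctan2(o['eef_rot'][1,0],o['eef_rot'][0,0]),o['gripper_width']*85.4)
E
```

```text
6.1333 [ 0.46660255 -0.28668466  0.30204449] -0.12663201638359825 23.185897778006417
```

View pics/wk6.png

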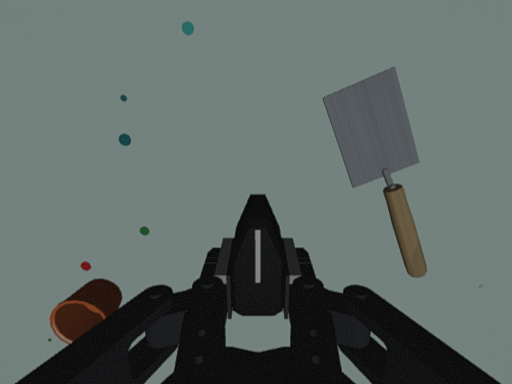

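Request:
step_arm:
  plan:
    - [[0.0,0.04,0.005,0.05,0.01],[0.0,0.08,0.005,0.11,0.01],[0.0,0.12,0.005,0.17,0.01],[0.0,0.16,0.005,0.23,0.01],[0.0,0.2,0.005,0.29,0.01],[0.0,0.24,0.005,0.35,0.01],[0.0,0.28,0.005,0.41,0.01],[-0.002,0.32,0.005,0.46,0.01],[-0.003,0.36,0.005,0.51,0.01],[-0.004,0.4,0.005,0.55,0.01],[-0.005,0.44,0.005,0.577,0.01],[-0.006,0.47,0.003,0.577,0.01]]

```text
time: 7.13
position: [0.4597, 0.1868, 0.304]
eef_rot: [[0.898, 0.439, 0.007], [0.439, -0.898, 0.002], [0.007, 0.001, -1.0]]
ft_force: [1.1, -1.1, -1.1]
gripper_width: 0.27
```

Request:
step_arm:
  plan:
    - [[0.0,0.0,0.0,0.0,0.01],[0.0,0.0,0.0,0.0,0.01],[0.0,0.0,0.0,0.0,0.01],[0.0,0.0,0.0,0.0,0.01]]

```text
time: 7.47
position: [0.4596, 0.1852, 0.3034]
eef_rot: [[0.899, 0.437, 0.005], [0.437, -0.899, 0.001], [0.005, 0.002, -1.0]]
ft_force: [0.8, -0.5, -0.6]
gripper_width: 0.27
```

```bash
python3 - <<'E'
from h import *
c=cap('wrist','wa1')
o=bot.get_obs()
print(o['time'],o['position'],np.arctan2(o['eef_rot'][1,0],o['eef_rot'][0,0]),o['eef_rot'][:,2])
p=proj(c,[.5175,.211,.099]);print(p);u,v=map(int,p)
np.save('uv.npy',[u-40,v-35])
cv2.imwrite('pics/wa_sp.png',cv2.resize(np.clip(c['img'][v-35:v+35,u-40:u+40,::-1].astype(float)*2,0,255).astype(np.uint8),None,fx=8,fy=8,interpolation=cv2.INTER_CUBIC))
cv2.imwrite('pics/wa_kn.png',cv2.resize(np.clip(c['img'][185:325,215:300,::-1].astype(float)*3,0,255).astype(np.uint8),None,fx=4,fy=4,interpolation=cv2.INTER_CUBIC))
import pickle;pickle.dump((c,o),open('wa.pkl','wb'))
E
```

```text
7.5167 [0.45978823 0.18510783 0.30366284] 0.452215774858999 [ 5.82898208e-03  8.43903549e-04 -9.99982655e-01]
[261.05051354 128.78440906]
```

View pics/wa1.png

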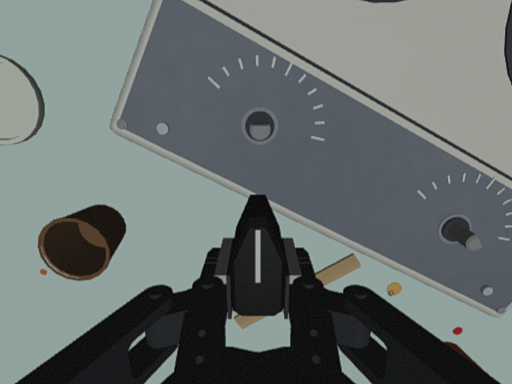

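View pics/wa_sp.png

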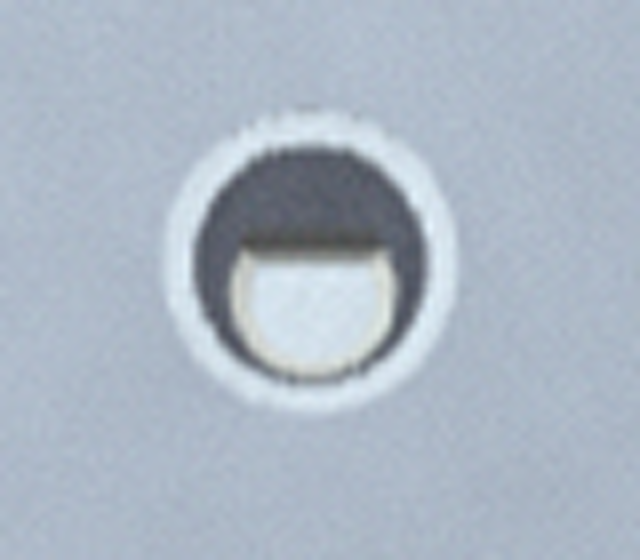

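View pics/wa_kn.png

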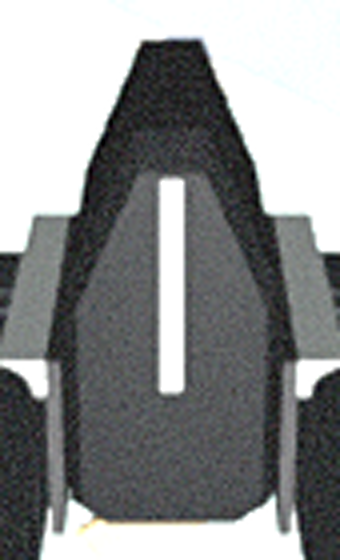

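```bash
cat > rel.py <<'E'
from h import *
import pickle
from scipy.optimize import least_squares
c,o=pickle.load(open('wa.pkl','rb'));u0,v0=np.load('uv.npy')
P=np.array(o['position']);R=np.array(o['eef_rot'])
def W(x,y,z): return onz(c,u0+(x+.5)/8-.5,v0+(y+.5)/8-.5,z)
tool=lambda q:(R.T@(q-P))*1000
arc=np.array([tool(W(x,y,.0975)) for x,y in [(231,300),(240,335),(262,363),(288,377),(313,381),(340,377),(367,360),(388,330),(397,297),(394,270),(232,272)]])
f=least_squares(lambda q:np.hypot(arc[:,0]-q[0],arc[:,1]-q[1])-q[2],[60,0,6]).x
a=tool(W(240,249,.0985));b=tool(W(389,249,.0985));print('tip tool xy,r',f,'flat x',a,b,'ang',np.arctan2(b[0]-a[0],abs(b[1]-a[1])))
nut=np.array([tool(W(x,y,.078)) for x,y in [(165,265),(311,111),(459,265),(311,412)]]);print('nut c',nut.mean(0))
zt=P[2]-.1795+.034
K=lambda x,y,z: tool(onz(c,215+(x+.5)/4-.5,185+(y+.5)/4-.5,z))
t=K(173,520,zt);print('tail',t,'origin x',t[0]+21,'line',K(171,180,zt),K(172,390,zt),'sides',K(77,400,zt),K(268,400,zt))
print('nose front at underside..',[K(171,42,zt-d) for d in (.034,.02,.01)])
E
python3 rel.py
```

```text
tip tool xy,r [61.42571199  0.81570883  6.06611641] flat x [ 64.88817863  -4.46163258 205.52256573] [ 64.89590995   6.22167979 205.54171043] ang 0.0007236826562174439
nut c [ 61.6758584    0.80623977 226.01431276]
tail [-17.09647705  -0.22929493 145.40616972] origin x 3.903522950312709 line [ 26.78319417  -0.5001235  145.65193458] [  0.77216475  -0.36611452 145.50620243] sides [ -0.54821485 -11.10906969 145.47958462] [ -0.55402546  10.49607189 145.51818109]
nose front at underside.. [array([ 30.47752323,  -0.51623276, 179.67322778]), array([ 35.30989137,  -0.51478862, 165.70010638]), array([ 38.76158289,  -0.51375708, 155.71930538])]
```

Chord and index line are square to each other in the view, within 0.001 rad plus noise. In the tool frame the tip is at (61.5, 0.8) mm and the knob origin at about (2.5, -0.4) mm. I'll shift over the spindle.

Request:
step_arm:
  plan:
    - [[0.015,0.007,0.0,0.0,0.01],[0.035,0.016,0.0,0.0,0.01],[0.05,0.023,0.0,0.0,0.01],[0.0535,0.0245,-0.003,0.0,0.01],[0.0535,0.0245,-0.008,0.0,0.01],[0.0535,0.0245,-0.013,0.0,0.01],[0.0535,0.0245,-0.016,0.0,0.01],[0.0535,0.0245,-0.018,0.0,0.01],[0.0535,0.0245,-0.018,0.0,0.01],[0.0535,0.0245,-0.018,0.0,0.01]]

```text
time: 8.35
position: [0.513, 0.2094, 0.2856]
eef_rot: [[0.899, 0.437, 0.005], [0.437, -0.899, 0.001], [0.005, 0.002, -1.0]]
ft_force: [-1.2, -0.1, 0.5]
gripper_width: 0.269
```

```bash
python3 - <<'E'
from h import *
c=cap('wrist','wb1');s=cap('scene')
o=bot.get_obs()
print(o['time'],o['position'],np.arctan2(o['eef_rot'][1,0],o['eef_rot'][0,0]),o['eef_rot'][:,2],o['ft_force'],o['moment'])
P=np.array(o['position']);R=np.array(o['eef_rot'])
print('want TCP', np.array([.45979,.18511])+[.0535,.0248])
p=proj(s,[.517,.211,.1]);u,v=map(int,p);print(p)
cv2.imwrite('pics/sb1.png',cv2.resize(np.clip(s['img'][v-45:v+45,u-60:u+60,::-1].astype(float)*1.6,0,255).astype(np.uint8),None,fx=6,fy=6,interpolation=cv2.INTER_CUBIC))
E
```

```text
8.45 [0.51319125 0.20958621 0.28589068] 0.4522834395497435 [ 6.08893624e-03  9.13147374e-04 -9.99981045e-01] [-0.09504007 -0.15748184 -0.2003087 ] [-0.04343524  0.01433754  0.00949996]
want TCP [0.51329 0.20991]
[305.91188639 162.08270703]
```

View pics/wb1.png

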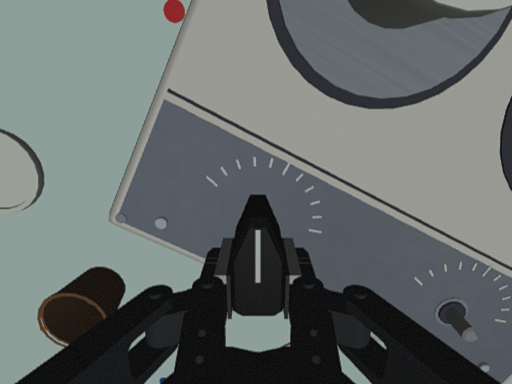

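View pics/sb1.png

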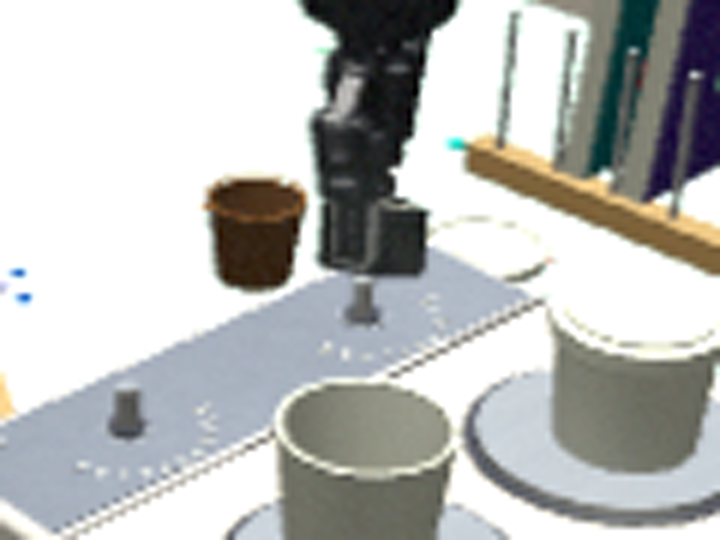

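The knob sits just above the spindle (scene crop: nose at 400,240; shaft at 362,295). Descending gently while watching the force.

Request:
step_arm:
  plan:
    - [[0.0,0.0003,-0.003,0.0,0.01],[0.0,0.0003,-0.005,0.0,0.01],[0.0,0.0003,-0.007,0.0,0.01],[0.0,0.0003,-0.008,0.0,0.01],[0.0,0.0003,-0.009,0.0,0.01],[0.0,0.0003,-0.01,0.0,0.01],[0.0,0.0003,-0.011,0.0,0.01],[0.0,0.0003,-0.012,0.0,0.01]]

```text
time: 9.12
position: [0.5135, 0.21, 0.2742]
eef_rot: [[0.899, 0.437, 0.007], [0.437, -0.899, 0.001], [0.007, 0.002, -1.0]]
ft_force: [1.4, 1.3, 4.4]
gripper_width: 0.268
```

```bash
cat > look.py <<'E'
from h import *
import sys
n=sys.argv[1]
c=cap('wrist','w'+n);s=cap('scene')
o=bot.get_obs()
print(o['time'],o['position'],np.arctan2(o['eef_rot'][1,0],o['eef_rot'][0,0]),o['eef_rot'][:,2],o['ft_force'],o['moment'])
u,v=305,162
cv2.imwrite('pics/s'+n+'.png',cv2.resize(np.clip(s['img'][v-25:v+25,u-35:u+35,::-1].astype(float)*1.8,0,255).astype(np.uint8),None,fx=10,fy=10,interpolation=cv2.INTER_CUBIC))
a=cv2.resize(np.clip(c['img'][185:325,195:320,::-1].astype(float)*3,0,255).astype(np.uint8),None,fx=4,fy=4,interpolation=cv2.INTER_CUBIC)
cv2.imwrite('pics/wc'+n+'.png',a)
E
python3 look.py c1
```

```text
9.2167 [0.51347671 0.21007305 0.2740822 ] 0.45236496973403273 [ 0.0070519   0.00144554 -0.99997409] [1.24902958 0.58266656 5.65744104] [ 0.1613789  -0.38364246 -0.00301317]
```

View pics/sc1.png

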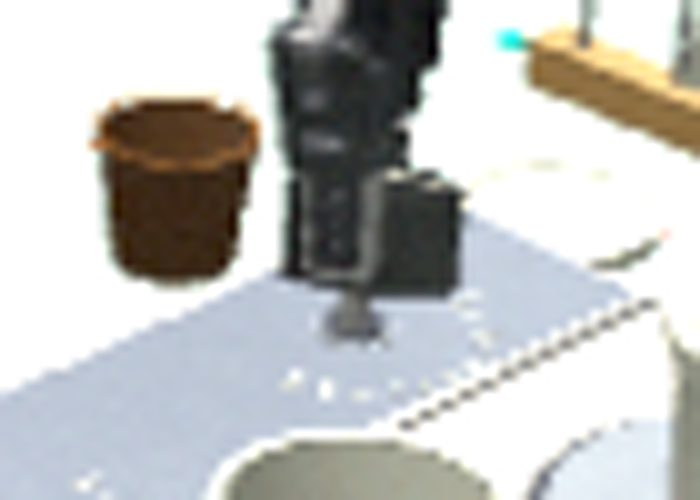

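View pics/wcc1.png

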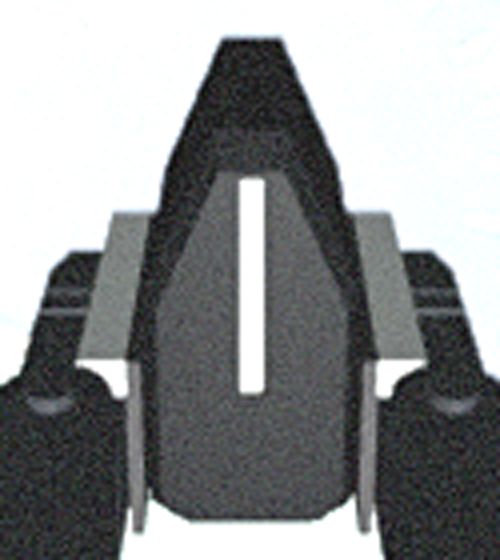

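Contact is 5.7 N with a lateral push along tool +x, which suggests the shaft is bearing on the bore's flat side. I'll ease the knob 1 mm along +x of the tool.

Request:
step_arm:
  plan:
    - [[0.0005,0.0002,0.001,0.0,0.01],[0.001,0.0005,0.001,0.0,0.01],[0.001,0.0005,0.0,0.0,0.01],[0.001,0.0005,0.0,0.0,0.01]]

```text
time: 9.55
position: [0.5145, 0.2106, 0.2738]
eef_rot: [[0.899, 0.437, 0.007], [0.437, -0.899, 0.001], [0.007, 0.002, -1.0]]
ft_force: [1.6, 0.3, 1.5]
gripper_width: 0.272
```

```bash
python3 -c "
from h import *
o=bot.get_obs();print(o['time'],o['position'],o['ft_force'],o['moment'])"
```

```text
9.55 [0.51453538 0.21057484 0.27384645] [1.59099619 0.34927891 1.53971751] [ 0.18565627 -0.44880418  0.01330029]
```

Request:
step_arm:
  plan:
    - [[0.0005,0.0002,0.0,0.0,0.01],[0.0007,0.0004,-0.001,0.0,0.01],[0.0007,0.0004,-0.002,0.0,0.01],[0.0007,0.0004,-0.003,0.0,0.01],[0.0007,0.0004,-0.003,0.0,0.01]]

```text
time: 9.97
position: [0.5149, 0.2108, 0.2704]
eef_rot: [[0.899, 0.437, 0.006], [0.437, -0.899, 0.001], [0.006, 0.002, -1.0]]
ft_force: [-0.8, 0.2, -0.9]
gripper_width: 0.268
```

```bash
python3 look.py c2
```

```text
10.0667 [0.51508033 0.21090861 0.27066   ] 0.45239617046312575 [ 0.00647081  0.00110976 -0.99997845] [-0.00530572  0.90985467 -1.0595355 ] [-0.00514459  0.03639793  0.05387853]
```

View pics/sc2.png

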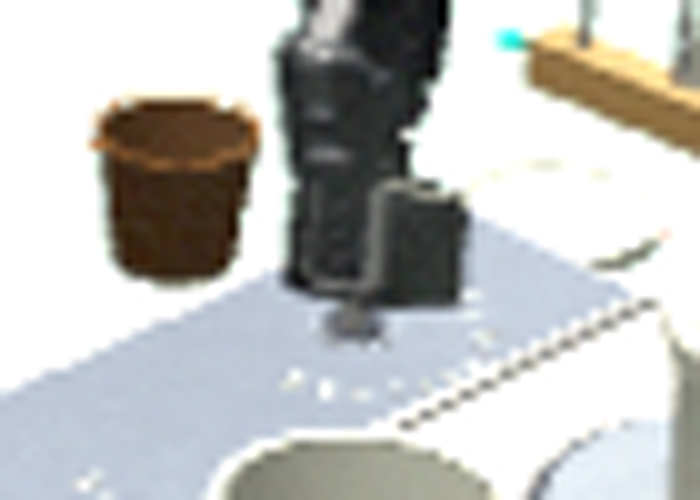

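The forces have vanished with the knob 8 mm below the tip, so the shaft is in the bore. Continuing to home.

Request:
step_arm:
  plan:
    - [[0.0,0.0,-0.001,0.0,0.01],[0.0,0.0,-0.002,0.0,0.01],[0.0,0.0,-0.003,0.0,0.01],[0.0,0.0,-0.004,0.0,0.01],[0.0,0.0,-0.004,0.0,0.01]]

```text
time: 10.48
position: [0.515, 0.2109, 0.2664]
eef_rot: [[0.899, 0.437, 0.006], [0.437, -0.899, 0.001], [0.006, 0.002, -1.0]]
ft_force: [1.0, -0.1, -0.8]
gripper_width: 0.268
```

Request:
step_arm:
  plan:
    - [[0.0,0.0,-0.0005,0.0,0.01],[0.0,0.0,-0.001,0.0,0.01],[0.0,0.0,-0.0015,0.0,0.01],[0.0,0.0,-0.0015,0.0,0.01]]

```text
time: 10.82
position: [0.515, 0.2109, 0.2651]
eef_rot: [[0.899, 0.437, 0.006], [0.437, -0.899, 0.001], [0.006, 0.002, -1.0]]
ft_force: [-0.6, 0.1, 2.8]
gripper_width: 0.27
```

```bash
python3 -c "
from h import *
o=bot.get_obs();print(o['time'],o['position'],o['ft_force'],o['moment'])"
```

```text
10.8167 [0.51503438 0.21088882 0.2650595 ] [-0.55080486  0.08094908  2.79512204] [-0.08554529  0.20863792  0.00418538]
```

Contact is at the expected home height (0.2655). Now pressing the spindle in.

Request:
step_arm:
  plan:
    - [[0.0,0.0,-0.001,0.0,0.01],[0.0,0.0,-0.002,0.0,0.01],[0.0,0.0,-0.003,0.0,0.01],[0.0,0.0,-0.004,0.0,0.01],[0.0,0.0,-0.0045,0.0,0.01],[0.0,0.0,-0.0045,0.0,0.01]]

```text
time: 11.32
position: [0.515, 0.2109, 0.2606]
eef_rot: [[0.899, 0.437, 0.006], [0.437, -0.899, 0.001], [0.006, 0.002, -1.0]]
ft_force: [-1.4, -0.7, 7.0]
gripper_width: 0.27
```

Request:
step_arm:
  plan:
    - [[0.0,0.0,-0.0005,0.0,0.01],[0.0,0.0,-0.001,0.0,0.01],[0.0,0.0,-0.0015,0.0,0.01],[0.0,0.0,-0.002,0.0,0.01],[0.0,0.0,-0.002,0.0,0.01]]

```text
time: 11.73
position: [0.5151, 0.2109, 0.2593]
eef_rot: [[0.899, 0.437, 0.007], [0.437, -0.899, 0.001], [0.007, 0.002, -1.0]]
ft_force: [-2.9, -1.9, 11.9]
gripper_width: 0.274
```

Request:
step_arm:
  plan:
    - [[0.0,0.0,-0.0012,0.0,0.01],[0.0,0.0,-0.0018,0.0,0.01],[0.0,0.0,-0.0018,0.0,0.01],[0.0,0.0,-0.0018,0.0,0.01]]

```text
time: 12.07
position: [0.515, 0.2108, 0.2591]
eef_rot: [[0.9, 0.437, 0.008], [0.437, -0.9, 0.002], [0.008, 0.002, -1.0]]
ft_force: [-6.2, -2.0, 23.6]
gripper_width: 0.267
```

```bash
python3 look.py c3; python3 look.py c4
```

```text
12.1667 [0.51497254 0.21086303 0.25908142] 0.4520894253230058 [ 0.00802971  0.00177024 -0.99996619] [-6.34218084 -2.72484963 23.95990677] [-0.5032735   1.42759281  0.02984881]
12.2667 [0.51499598 0.2108398  0.25908026] 0.45202223514278494 [ 0.00805946  0.00180221 -0.9999659 ] [-7.0188045  -2.72080892 23.21032257] [-0.5540731   1.3756997   0.05461369]
```

View pics/sc3.png

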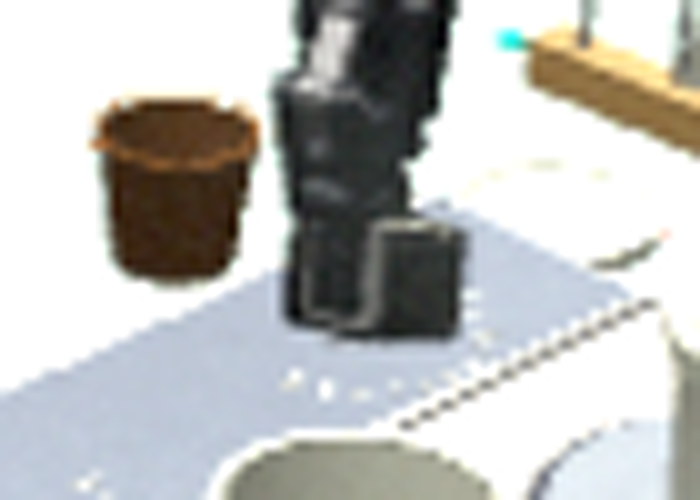

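View pics/wcc3.png

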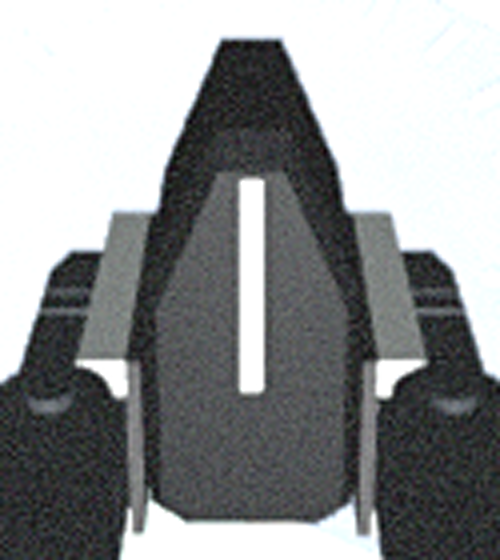

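View pics/wc4.png

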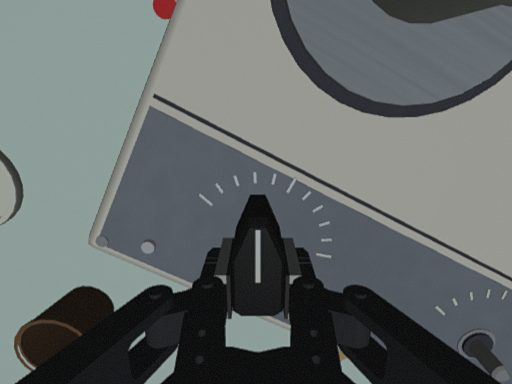

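Held at the stop: steady 23.5 N against the 9 N spring, underside about 4.6 mm above the deck (5 mm expected), and the knob hasn't slipped in the grip. Handing in.

```bash
python3 -c "
from plant import bot
print(bot.finish_job())
o=bot.get_obs();print(o['time'],o['position'],o['ft_force'])"
```

```text
the job is handed in; nothing more can be done
None
the job is handed in; nothing more can be done
```

The knob is on the left (+y) spindle, in front of the closed pot. I handed the job in at about 12.3 s with it still gripped and the spindle pressed in; no verdict came back.

**Fit:** The first descent met about 5.7 N on the flat side of the bore. I moved the knob about 1.8 mm towards its nose and it slid down freely. Contact then came at the expected home height, with the flange 0.265 m above the table, and the knob was turned to match the flat (about 0.45 rad).

**Press:** The spindle went about 6 mm to a hard stop and was held at a steady 23–24 N, against the 9 N spring. The underside was about 4.6 mm above the deck, against 5 mm expected. The last wrist picture showed no slip in the grip.

**Disagreements and gaps:**
- The overhead camera placed the spindle about 4–5 mm away from the wrist camera's reading. I used the wrist camera.
- A sideways force of about 7 N remained at the end, probably from the bore bearing on the shaft.
- I did not make a separate final check of the pot, cup and other objects. The arm did not go near them or the other spindle, and the force readings showed no other contact.

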